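Load the fixings tote and lift it level

TASK

Tip all five nuts out of the steel tumbler into the empty bay of the plywood tote and stand the tumbler back upright on the bench. Then take the tote by its handle and lift it about 10 cm clear of the bench, level and with everything still in its bay, and finish while holding it still there. Leave the other things on the bench where they are.

Things in the scene. Friction and masses are not known exactly. Their poses are not given: they have to be found in the camera images.
- tumbler: Slightly tapered smooth steel tumbler, open, 85 mm high, outer diameter 58 mm at the foot, 66 at the rim, 63 at 57 mm up, wall 3 mm, 0.13 kg, no handle. It stands on the bench and holds the five nuts. Origin at the centre of its underside, z up to the mouth. The nuts slide out when it is tipped 105 to 110 degrees from upright, some before.
- nut0: Dark steel hexagon nut, 19 mm across flats, 10.8 mm thick, 17 g, one of five alike that start in the tumbler. Origin at the centre of one flat face, z along its bore.
- nut1: Dark steel hexagon nut, 19 mm across flats, 10.8 mm thick, 17 g, one of five alike that start in the tumbler. Origin at the centre of one flat face, z along its bore.
- nut2: Dark steel hexagon nut, 19 mm across flats, 10.8 mm thick, 17 g, one of five alike that start in the tumbler. Origin at the centre of one flat face, z along its bore.
- nut3: Dark steel hexagon nut, 19 mm across flats, 10.8 mm thick, 17 g, one of five alike that start in the tumbler. Origin at the centre of one flat face, z along its bore.
- nut4: Dark steel hexagon nut, 19 mm across flats, 10.8 mm thick, 17 g, one of five alike that start in the tumbler. Origin at the centre of one flat face, z along its bore.
- tote: Loose open plywood carrying box, 190 mm (x) by 250 (y), rim 50 mm high, floor and walls 6; 0.4 kg, 0.63 with stone and gouge. Origin: centre of underside, z up. A 14 mm board stands along its y axis and rises to the handle. -x side: one long bay with a gouge. +x side (faces away from the robot within 20 degrees): the empty bay, and a short bay (y below -33 mm) with a stone.
- tote_handle (a point): Middle of the tote's handle rail: a flat-sided bar 14 mm thick (tote x), 110 mm long (tote y), 28 mm high; its top is 115 mm above the tote's underside, this point 101 mm. Under it is a hand hole 28 mm high. The loaded tote balances within 10 mm of this point along the rail.
- tote_bay (a point): Centre of the floor of the tote's empty bay, for the nuts: tote x = 48 mm, y = 46 mm, 6 mm above the tote's underside. Inside, the bay runs over tote x 7 to 89 mm, y -27 to 119 mm; a 40 mm high divider parts it from the stone's bay, walls 50 mm high on the outside.
- stone: Grey sharpening stone 40 x 70 x 20 mm, 0.12 kg, loose in the tote's short bay; stays there. Origin at the centre of its underside.
- gouge: Carving gouge 205 mm long with a wooden handle 25 mm thick, 0.11 kg, loose in the tote's long bay; stays there. Origin under the middle of its length, where handle meets blade.
- mallet: Turned wooden carver's mallet standing head down, 92 mm across, 240 mm high. Bystander, origin at the centre of its underside. (Not listed, fixed: a 280 mm high clamped carving blank at the right edge of the bench, beyond y = -0.52 m, and a 205 mm high gouge rack at the left edge, beyond y = 0.59 m.)
- loose_gouge: Second carving gouge, 245 mm long, 25 mm thick, lying beyond the tote. Bystander, origin under the joint of handle and blade, x towards the cutting edge.
- glue: White glue bottle with a red cap, 60 mm across, 150 mm high, standing. Bystander, origin at the centre of its underside.
- sander: Cork sanding block 100 x 67 x 32 mm lying at the right. Bystander, origin at the centre of its underside.

How it is judged:
On the way, in this order (a step that is already met when the one before it is completed fails the run):
1. the tumbler is lifted and tipped well over (more than 57 degrees) close over the tote's empty bay, before all the nuts are out (height (world z) of tumbler above 0.05 m and angle between tumbler's own z axis and vertical above 1 rad and horizontal distance between tumbler and tote_bay below 0.2 m).
2. all five nuts lie in the tote's empty bay (x of nut0 in the frame of tote between 0.006 and 0.09 m and y of nut0 in the frame of tote between -0.028 and 0.12 m and z of nut0 in the frame of tote between -0.005 and 0.05 m and x of nut1 in the frame of tote between 0.006 and 0.09 m and y of nut1 in the frame of tote between -0.028 and 0.12 m and z of nut1 in the frame of tote between -0.005 and 0.05 m and x of nut2 in the frame of tote between 0.006 and 0.09 m and y of nut2 in the frame of tote between -0.028 and 0.12 m and z of nut2 in the frame of tote between -0.005 and 0.05 m and x of nut3 in the frame of tote between 0.006 and 0.09 m and y of nut3 in the frame of tote between -0.028 and 0.12 m and z of nut3 in the frame of tote between -0.005 and 0.05 m and x of nut4 in the frame of tote between 0.006 and 0.09 m and y of nut4 in the frame of tote between -0.028 and 0.12 m and z of nut4 in the frame of tote between -0.005 and 0.05 m), for 0.2 s.
3. the tumbler stands upright on the bench again, let go (height (world z) of tumbler between -0.008 and 0.008 m and angle between tumbler's own z axis and vertical below 0.1 rad and contact force between tumbler and the fingers below 0.1 N), for 0.2 s.
At the end, for the whole second after the job is handed in: Tote held by its handle rail (within 60 mm of its middle), underside over 60 mm above the bench, tilt under 0.12 rad, still, resting on nothing; five nuts in the bay that was empty, stone and gouge in theirs; tumbler upright on the bench, let go (all of step 2 and all of step 3 and height (world z) of tote above 0.06 m and angle between tote's own z axis and vertical below 0.12 rad and linear speed of tote below 0.03 m/s and angular speed of tote below 0.15 rad/s and contact force between tote and the fingers above 3 N and distance between the grasp point and tote_handle below 0.06 m and contact force between tote and tumbler below 0.2 N and contact force between tote and mallet below 0.2 N and contact force between tote and loose_gouge below 0.2 N and contact force between tote and glue below 0.2 N and contact force between tote and sander below 0.2 N and x of stone in the frame of tote between 0.006 and 0.09 m and y of stone in the frame of tote between -0.12 and -0.03 m and z of stone in the frame of tote between -0.005 and 0.05 m and x of gouge in the frame of tote between -0.09 and -0.006 m and y of gouge in the frame of tote between -0.12 and 0.12 m and z of gouge in the frame of tote between -0.005 and 0.05 m); the arm keeps its last pose, push and grip.
It fails at once if another thing on the bench (mallet, second gouge, glue bottle, sanding block) moved more than 30 mm (distance of any of mallet, loose_gouge, glue, sander from where it was at the start of the episode above 0.03 m).
It fails at once if the tote tipped more than 0.4 rad (angle between tote's own z axis and vertical above 0.4 rad).
It also fails if it takes over 72 s, if anything falls off the work surface, if the arm or the gripper's body presses on something with over 40 N, if the wrist force passes 120 N, or if a joint passes its speed limit or range.

ROBOT

A 6-joint arm with a two-finger parallel gripper is mounted at the origin on the work surface. World frame = base frame: x ahead of the robot, y to its left, z up, the work surface at z = 0. Lengths are in m, angles in rad, forces in N, time in s.
With the tool pointing down it reaches from about 0.35 to 1 m from the base axis. Payload 7.1 kg.
Tool frame: the origin (TCP) lies between the finger pads; the fingertips stand 22 mm ahead of it and the grasp point (between the pads) lies 3 mm ahead of it; z points along the fingers, y is the line along which they close (so a half turn about z gives the same grasp; the last joint's range is limited). The gripper opens to 85 mm and grips with 20 to 120 N. Pads are 22 mm wide; open, the fingers measure 114 mm over their backs; the gripper's body (76 mm by 85 mm) begins 54 mm behind the grasp point. The pads swing forward as they close: fully open they stand 13 mm farther back than shut.
Start: joints at [1.228, 0.423, 1.63, -0, 1.089, -0.019], TCP at [0.199, 0.593, 0.253] pointing down, gripper open.
Joint ranges: [-3, 3], [-0.9, 2.11], [0.09, 2.58], [-1.31, 4.45], [0.11, 2.69], [-2.54, 2.54]. Speed limits (rad/s): [2.39, 2.39, 3.01, 3.14, 3.14, 3.14].

INTERFACE

Orientations are given as a rotation vector (axis times angle).
In Python, from rig import manip gives the robot as it stands. The module is installed in compiled form; this text tells all that it offers. Calls block until the motion is done:
- manip.move_to(position, orientation): joint-space move of the TCP to a pose.
- manip.servo_line(position, orientation=None, rate=0.15): straight line of the TCP; orientation=None keeps the orientation; rate is the mean speed in m/s.
- manip.set_joints(angles): joint-space move.
- manip.command_gripper(opening, f_grip=None): finger opening in m; f_grip is the grip in N (None keeps the last); returns when the fingers have stopped.
- manip.hold(seconds).
- manip.solve_ik(position, orientation): joint angles nearest the present ones, or None.
- manip.camera(name): name is "scene" or "top" or "wrist"; returns a dict with "image" (384x512x3 uint8, red, green, blue), "fx", "fy", "cx", "cy" (pixels), "cam_to_world" (4x4, takes a point from camera to world coordinates); the wrist camera has in their place "mount" (4x4, takes a point from camera to tool coordinates, whose origin is the TCP and whose axes are the flange's). Camera axes: x right, y down, z forward; pixel columns grow to the right and rows downward; lengths in m; the calibration is good to about 2 mm. A picture is of the moment at which its call begins: read the wrist's pose just before it. There is no depth.
A pose or a line that the arm cannot do raises manip.IKError and nothing moves.
- manip.sign_off(): hands the job in; it is judged then, once.
Readings, each from a call of its own:
- manip.get_time(): time.
- manip.get_joint_positions(): joint angles.
- manip.get_joint_vel(): joint speeds.
- manip.get_tau(): joint torques, N m.
- manip.get_position(): TCP position.
- manip.get_ee_rot(): TCP orientation.
- manip.get_contact_force(): force on the tool from outside, world axes, zero at the start.
- manip.get_torque(): the same for the moment, N m.
- manip.get_width(): finger opening in m.
- manip.get_grip_force(): force on a finger pad.
Only numpy, scipy, OpenCV 4.12 (cv2) and the standard library are available. Lean on these libraries where they do the work, as an engineer would, in place of code of your own. Each camera call takes 0.05 s, during which the arm holds its last target. There are 200 camera calls.

## Working session

There is one attempt and no reset: what is moved stays moved. The work goes in short steps, each a Python script; the robot and the scene stay as the last script left them, time stands still between calls to the robot, and variables do not carry over. Pictures are saved under pics/ and viewed, at most 10 in all, crops included, and the job is handed in when it is done.

```bash
mkdir -p pics; python3 - <<'E'
from rig import manip
import cv2,numpy as np
for n in("top","scene"):
    c=manip.camera(n);cv2.imwrite(f"pics/{n}0.png",cv2.resize(c["image"][:,:,::-1],(800,600),interpolation=cv2.INTER_CUBIC))
    print(n,c["fx"],c["fy"],c["cx"],c["cy"],np.round(c["cam_to_world"],4).tolist())
print(np.round(manip.camera("wrist")["mount"],4).tolist(), manip.get_time(), manip.get_ee_rot())
E
```

```text
top 415.05405075630733 415.05405075630733 258.52508860906113 193.86173623591117 [[0.0057, -0.9955, 0.0947, 0.478], [-0.9997, -0.0078, -0.0228, 0.0332], [0.0234, -0.0945, -0.9952, 1.3282], [0.0, 0.0, 0.0, 1.0]]
scene 352.2538352611954 352.2538352611954 256.72339137795154 187.65387736441104 [[0.0327, 0.7347, -0.6776, 1.4638], [0.9994, -0.0194, 0.0271, -0.0209], [0.0068, -0.6781, -0.735, 1.0251], [0.0, 0.0, 0.0, 1.0]]
[[-0.0003, -0.9578, -0.2875, 0.0737], [1.0, -0.0001, -0.0009, -0.0], [0.0008, -0.2875, 0.9578, -0.1203], [0.0, 0.0, 0.0, 1.0]] 0.15 [-5.06423869e-01 -3.10028765e+00  1.93143081e-03]
```

View pics/top0.png

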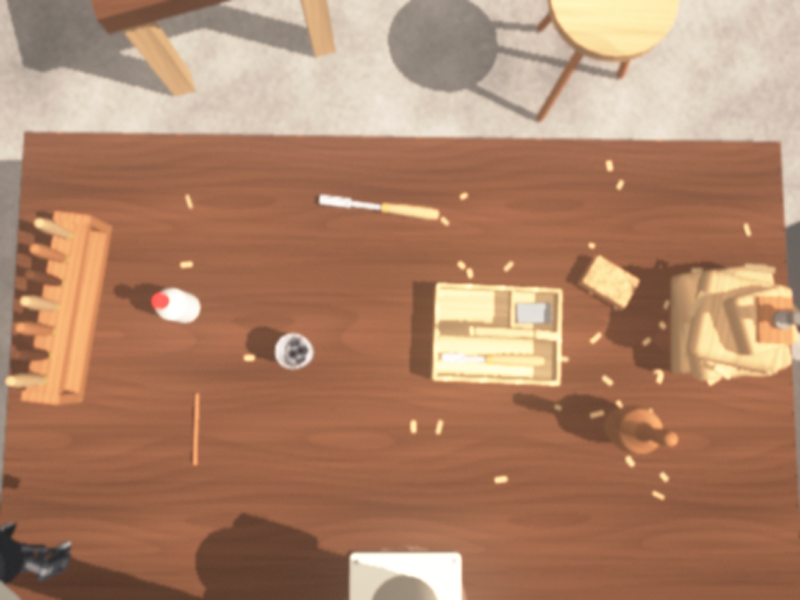

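View pics/scene0.png

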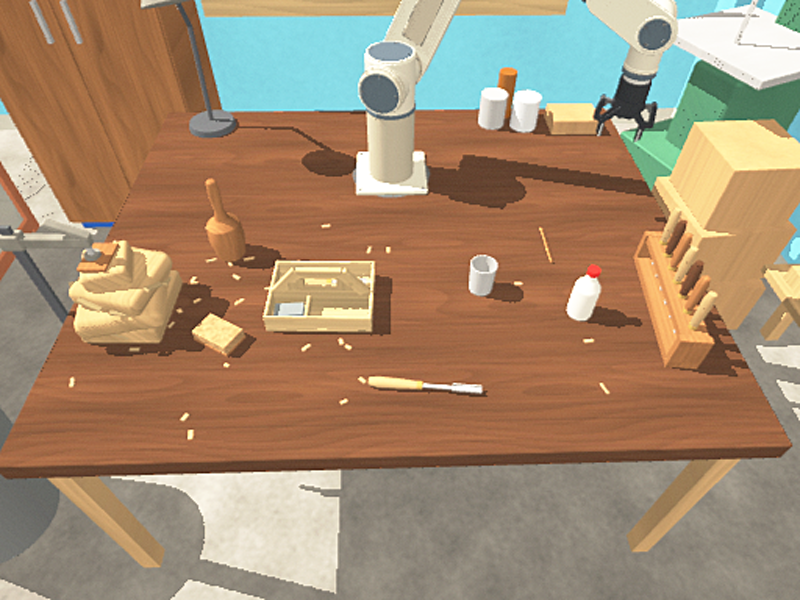

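The top view shows the tumbler mouth at (294,351). The tote rim corners are at (437,285), (562,290), (560,384) and (433,383), with the stone at (533,313), on the right side of the tote. The glue is at (175,305) and the mallet at (640,432).

```bash
cat > h.py <<'E'
from rig import manip
import cv2,numpy as np
from scipy.spatial.transform import Rotation as R
def ray(c,u,v,z,M=None):
    M=c["cam_to_world"] if M is None else M
    d=M[:3,:3]@[(u-c["cx"])/c["fx"],(v-c["cy"])/c["fy"],1]
    return M[:3,3]+d*(z-M[2,3])/d[2]
def horiz(yaw,roll,pitch=0):
    """tool z along heading yaw (pitched down); roll=0: tool y horizontal (left); roll about tool z"""
    z=np.array([np.cos(yaw),np.sin(yaw),0]);y=np.array([-z[1],z[0],0]);x=np.cross(y,z)
    return (R.from_rotvec(y*pitch)*R.from_matrix(np.c_[x,y,z])*R.from_euler('z',roll)).as_rotvec()
def down(yaw):  # closing axis (tool y) along yaw
    y=np.array([np.cos(yaw),np.sin(yaw),0]);z=np.array([0,0,-1.]);return R.from_matrix(np.c_[np.cross(y,z),y,z]).as_rotvec()
E
python3 - <<'E'
from h import *
c=manip.camera("top");s=1/1.5625
p=lambda u,v,z:np.round(ray(c,(u+.5)*s-.5,(v+.5)*s-.5,z),3)
print("tumbler",p(294,351,.085))
for q in[(437,285),(562,290),(560,384),(433,383)]:print(p(*q,.05))
print("glue",p(163,300,.15),"mallet",p(672,439,.24),"handle ends",p(470,328,.115),p(533,331,.115))
s=1/1.5625; c2=manip.camera("scene")
print("scene tumbler rim",ray(c2,483*s,262*s,.085))
# IK tests
t=p(294,351,.085);yaw=np.arctan2(t[1],t[0])
for y in(yaw,yaw+.4,yaw-.4):
  for r in(0,np.pi):
    for pos in([t[0]-.003*np.cos(y),t[1]-.003*np.sin(y),.057],):
      q=manip.solve_ik(pos,horiz(y,r));print(round(y,2),r,None if q is None else np.round(q,2))
E
```

```text
tumbler [0.503 0.214 0.085]
[ 0.636 -0.061  0.05 ]
[ 0.629 -0.311  0.05 ]
[ 0.442 -0.304  0.05 ]
[ 0.443 -0.053  0.05 ]
glue [0.592 0.443 0.15 ] mallet [ 0.357 -0.44   0.24 ] handle ends [ 0.548 -0.118  0.115] [ 0.543 -0.237  0.115]
scene tumbler rim [0.49815213 0.21818929 0.085     ]
0.4 0 [0.36 1.3  2.28 3.09 2.02 1.55]
0.4 3.141592653589793 [ 0.36  1.3   2.28  3.09  2.02 -1.59]
0.8 0 [-0.    1.24  2.22  2.31  1.79  1.34]
0.8 3.141592653589793 [-0.    1.24  2.22  2.31  1.79 -1.81]
0.0 0 [0.73 1.24 2.22 3.89 1.81 1.79]
0.0 3.141592653589793 [ 0.73  1.24  2.22  3.89  1.81 -1.35]
```

```bash
cat >> h.py <<'E'
T=np.array([.5375,-.182]);TY=-.02   # tote centre, yaw
def tote(x,y): return T+[x*np.cos(TY)-y*np.sin(TY), x*np.sin(TY)+y*np.cos(TY)]
P=np.radians(25);B0=np.radians(55)
D=np.pi/2+TY; H=D-B0            # tip azimuth, start heading
def pour(th,zg,mouth,roll):
    n=np.array([-np.sin(D),np.cos(D),0]); Q=R.from_rotvec(n*th)*R.from_rotvec(horiz(H,roll,P))
    a=Q.apply(R.from_rotvec(horiz(H,roll,P)).inv().apply([0,0,1]))
    g=np.r_[mouth-.028*a[:2],zg]
    return g-.003*Q.apply([0,0,1]),Q.as_rotvec()
E
python3 - <<'E'
from h import *
t=np.array([.502,.215]);
f=lambda q:None if q is None else np.round(q,2)
for r in(0,np.pi):
  print("roll",r,"H",H)
  for s in(.1,0):
    o=horiz(H,r,P);z=R.from_rotvec(o).apply([0,0,1]);print(f(manip.solve_ik(np.r_[t,.057]-z*(.003+s),o)))
  for th in(0,30,60,80,95,110,115):
    pp,o=pour(np.radians(th),.2 if th<20 else .16,tote(.048,.012),r);q=manip.solve_ik(pp,o);print(th,np.round(pp,3),f(q))
for x in(TY,TY+np.pi): print(f(manip.solve_ik(np.r_[T,.1],down(x))))
E
```

```text
roll 0 H 0.5908652381980153
[0.05 0.93 2.55 2.65 1.43 1.39]
[0.21 0.95 2.36 2.78 1.29 1.5 ]
0 [ 0.583 -0.172  0.201] [-0.72  0.59  2.03  1.56  1.07  2.15]
30 [ 0.583 -0.186  0.162] [-0.61  0.53  2.11  1.77  0.67  1.67]
60 [ 0.583 -0.195  0.162] [-0.43  0.47  2.19  2.61  0.41  0.64]
80 [ 0.583 -0.198  0.162] [-0.3   0.51  2.23  3.35  0.56 -0.2 ]
95 [ 0.583 -0.197  0.161] [-0.2   0.59  2.25  3.62  0.79 -0.53]
110 [ 0.583 -0.195  0.161] [-0.11  0.69  2.25  3.76  1.05 -0.74]
115 [ 0.583 -0.194  0.161] [-0.09  0.73  2.25  3.79  1.14 -0.79]
roll 3.141592653589793 H 0.5908652381980153
[ 0.05  0.93  2.55  2.65  1.43 -1.75]
[ 0.21  0.95  2.36  2.78  1.29 -1.64]
0 [ 0.583 -0.172  0.201] [-0.72  0.59  2.03  1.56  1.07 -0.99]
30 [ 0.583 -0.186  0.162] [-0.61  0.53  2.11  1.77  0.67 -1.47]
60 [ 0.583 -0.195  0.162] [-0.43  0.47  2.19  2.61  0.41 -2.5 ]
80 [ 0.583 -0.198  0.162] None
95 [ 0.583 -0.197  0.161] None
110 [ 0.583 -0.195  0.161] [-0.11  0.69  2.25  3.76  1.05  2.41]
115 [ 0.583 -0.194  0.161] [-0.09  0.73  2.25  3.79  1.14  2.35]
[-0.35  0.56  1.85  0.    0.74 -0.33]
None
```

```bash
python3 - <<'E'
from h import *
t=np.array([.501,.216]);o=horiz(H,0,P);z=R.from_rotvec(o).apply([0,0,1])
g=np.r_[t,.057]-z*.003
manip.command_gripper(.085,60)
manip.move_to(g-z*.08+[0,0,.15],o)
print(manip.get_time(),np.round(manip.get_joint_positions(),2))
manip.servo_line(g-z*.08,rate=.15)
M=np.eye(4);M[:3,:3]=R.from_rotvec(manip.get_ee_rot()).as_matrix();M[:3,3]=manip.get_position()
c=manip.camera("wrist");cv2.imwrite("pics/w1.png",c["image"][:,:,::-1])
W=np.linalg.inv(M@c["mount"])
for q in([*t,0],[*t,.085]):
    k=W@np.r_[q,1];print("expect",k[0]/k[2]*c["fx"]+c["cx"],k[1]/k[2]*c["fy"]+c["cy"])
print(manip.get_time(),manip.get_position(),g-z*.08,manip.get_contact_force())
E
```

```text
2.65 [0.09 0.31 2.55 2.56 0.9  1.74]
expect 262.83657942133283 143.48837575081518
expect 262.65270720937207 247.3703088475739
3.85 [0.43864603 0.17418342 0.09285691] [0.43852993 0.17409448 0.09207732] [-0.14322113 -0.3875683  -0.68447777]
```

View pics/w1.png

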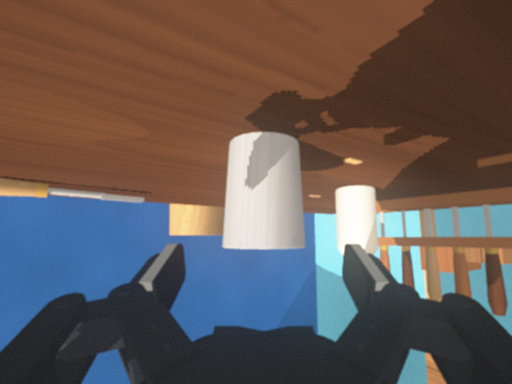

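The wrist view is upside down. The tumbler is centred at column 264, against 263 expected, so the estimate holds and I'll grasp.

```bash
python3 - <<'E'
from h import *
t=np.array([.501,.216]);o=horiz(H,0,P);z=R.from_rotvec(o).apply([0,0,1])
g=np.r_[t,.057]-z*.003
manip.servo_line(g,o,rate=.1)
manip.command_gripper(.05,60)
print(manip.get_width(),manip.get_grip_force(),manip.get_contact_force(),manip.get_time())
if manip.get_width()>.058:
    manip.servo_line(g+[0,0,.16],rate=.15)
    p,oo=pour(0,.21,tote(.048,.012),0)
    manip.servo_line(p,oo,rate=.15)
print(manip.get_width(),np.round(manip.get_position(),3),manip.get_time())
for n in("scene","wrist"):cv2.imwrite(f"pics/{n}2.png",manip.camera(n)["image"][:,:,::-1])
cv2.imwrite("pics/both2.png",np.vstack([cv2.imread("pics/scene2.png")[60:300],cv2.imread("pics/wrist2.png")[:340]]))
E
```

```text
0.062482113133375 64.6493072003068 [-2.52705111  0.6361415   3.02324856] 5.1417
0.06248934780334528 [ 0.583 -0.172  0.211] 9.15
```

View pics/both2.png

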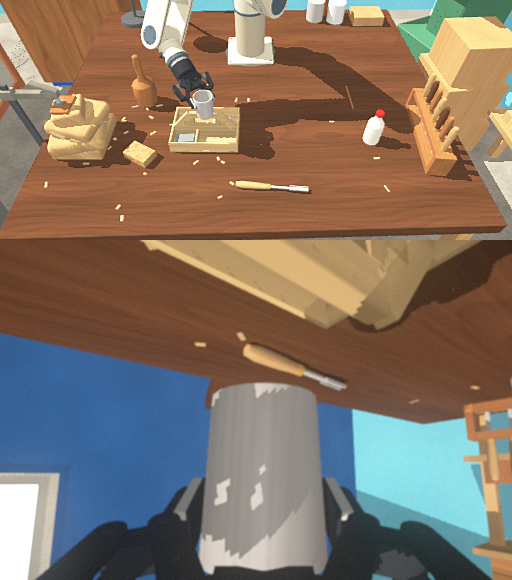

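```bash
python3 - <<'E'
from h import *
m=tote(.048,.012)
for th,z in((25,.19),(50,.165),(70,.16),(85,.16),(95,.158),(103,.158),(110,.158)):
    manip.move_to(*pour(np.radians(th),z,m,0)); 
manip.hold(1.0)
print(manip.get_time(),np.round(manip.get_joint_positions(),2),manip.get_contact_force(),manip.get_width())
a=[manip.camera(n)["image"][:,:,::-1] for n in("scene","top")]
cv2.imwrite("pics/b3.png",np.vstack([cv2.resize(a[0][150:270,130:290],(512,384)),cv2.resize(a[1][140:280,240:400][:100],(512,216))]))
E
```

```text
13.6667 [-0.11  0.69  2.25  3.76  1.05 -0.73] [ 0.40622447 -1.05796483 -1.15738768] 0.06274356649540311
```

View pics/b3.png

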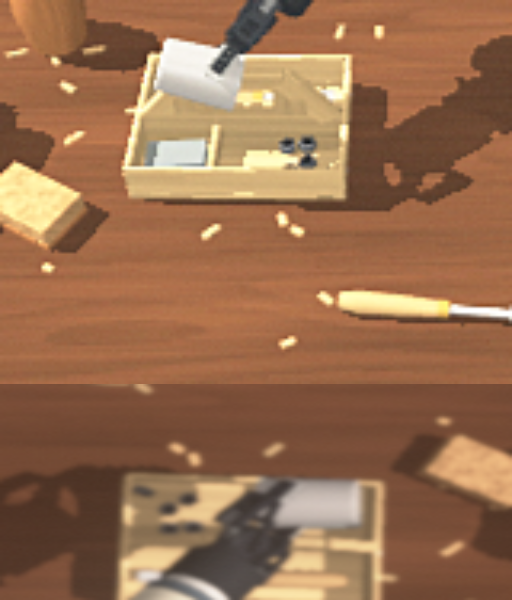

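All five nuts are visible in the bay in the top crop: (143,490), (188,497), (168,508), (165,528) and (192,527). Next I put the tumbler back.

```bash
python3 - <<'E'
from h import *
m=tote(.048,.012)
for th,z in((85,.165),(50,.18),(25,.2),(0,.215)): manip.move_to(*pour(np.radians(th),z,m,0))
t=np.array([.501,.216]);o=horiz(H,0,P);z=R.from_rotvec(o).apply([0,0,1]);g=np.r_[t,.057]-z*.003
manip.servo_line(g+[0,0,.16],o,rate=.18)
manip.servo_line(g+[0,0,.012],o,rate=.15)
f0=manip.get_contact_force()[2]
for h in np.arange(.009,-.0031,-.0015):
    manip.servo_line(g+[0,0,h],o,rate=.03)
    f=manip.get_contact_force()[2]
    if f-f0>4: break
print("h",h,f-f0)
manip.command_gripper(.085)
manip.servo_line(g-z*.09+[0,0,h],o,rate=.12)
manip.servo_line(g-z*.09+[0,0,.18],o,rate=.2)
print(manip.get_time())
a=manip.camera("scene")["image"][:,:,::-1];cv2.imwrite("pics/s4.png",cv2.resize(a[130:280,120:360],(800,500)))
M=np.eye(4)
manip.move_to(np.r_[T+[-.06,0],.30],down(TY))
M[:3,:3]=R.from_rotvec(manip.get_ee_rot()).as_matrix();M[:3,3]=manip.get_position()
c=manip.camera("wrist");np.savez("w5.npz",M=M@c["mount"],**{k:c[k] for k in("fx","fy","cx","cy")})
cv2.imwrite("pics/w5.png",c["image"][:,:,::-1]);print(manip.get_time(),np.round(manip.get_joint_positions(),2))
E
```

```text
h -0.0014999999999999979 12.315055386693038
24.5583
26.7583 [-0.39  0.2   1.83  0.    1.11 -0.37]
```

View pics/s4.png

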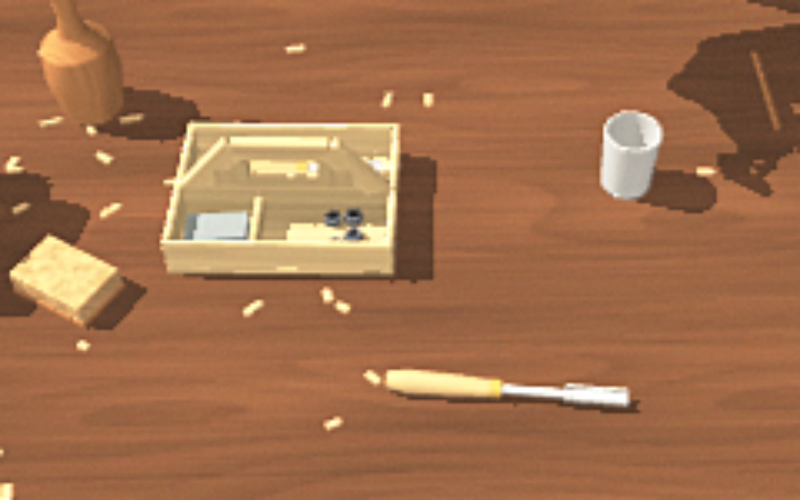

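View pics/w5.png

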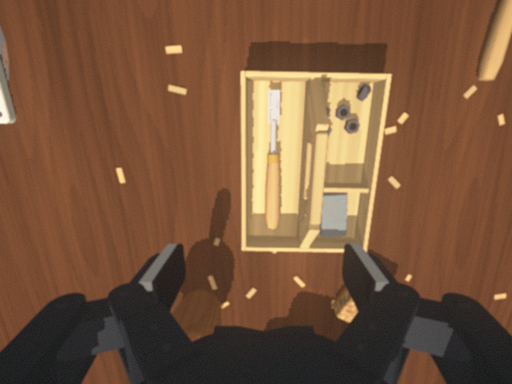

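The tumbler stands upright and empty, and the nuts are in the bay. The handle rail's top face runs from about (322,128) to (317,196) in the wrist view.

```bash
python3 - <<'E'
from h import *
d=np.load("w5.npz");c={k:float(d[k]) for k in("fx","fy","cx","cy")};M=d["M"]
for u,v,z in((322,128,.115),(317,196,.115),(242,72,.05),(390,74,.05),(366,250,.05),(243,249,.05)):print(np.round(ray(c,u,v,z,M),3))
print(np.round(manip.solve_ik(np.r_[T,.104],down(TY)),2),tote(0,0))
im=cv2.imread("pics/w5.png")[60:260,230:400];cv2.imwrite("pics/w5c.png",cv2.resize(im,None,fx=3,fy=3,interpolation=cv2.INTER_CUBIC))
E
```

```text
[ 0.542 -0.121  0.115]
[ 0.539 -0.199  0.115]
[ 0.452 -0.054  0.05 ]
[ 0.638 -0.06   0.05 ]
[ 0.629 -0.305  0.05 ]
[ 0.443 -0.3    0.05 ]
[-0.35  0.55  1.84  0.    0.75 -0.33] [ 0.5375 -0.182 ]
```

View pics/w5c.png

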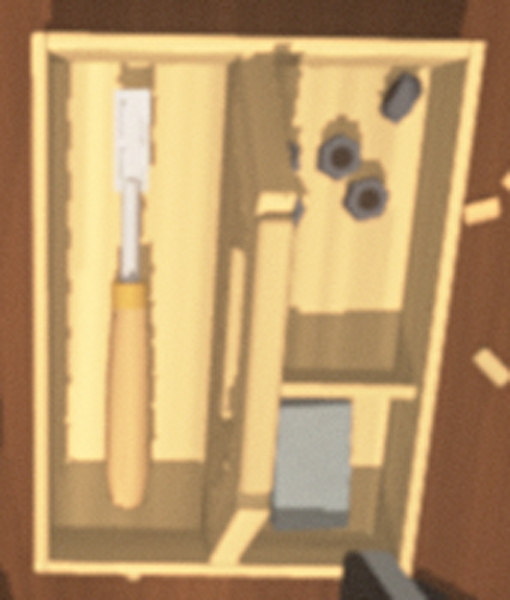

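```bash
python3 - <<'E'
from h import *
o=down(-.03);p=np.array([.539,-.180,.103])
manip.move_to(p+[0,0,.1],o)
manip.servo_line(p,rate=.08)
manip.command_gripper(0,120);manip.hold(.3)
print(manip.get_width(),manip.get_grip_force(),manip.get_contact_force())
manip.servo_line(p+[0,0,.01],rate=.03)
manip.servo_line(p+[0,0,.1],rate=.06)
manip.hold(1)
print(manip.get_time(),manip.get_width(),manip.get_contact_force(),manip.get_torque(),np.round(manip.get_position(),3))
a=manip.camera("scene")["image"][:,:,::-1];cv2.imwrite("pics/s6.png",cv2.resize(a[90:280,120:360],(720,570)))
E
```

```text
0.01256747770355966 117.64547824859619 [1.08631411 0.12118116 5.88469676]
32.7833 0.012787080461962952 [-0.4807605   0.31996704 -7.09107999] [ 0.10352029  0.00171199 -0.00342335] [ 0.539 -0.18   0.203]
```

View pics/s6.png

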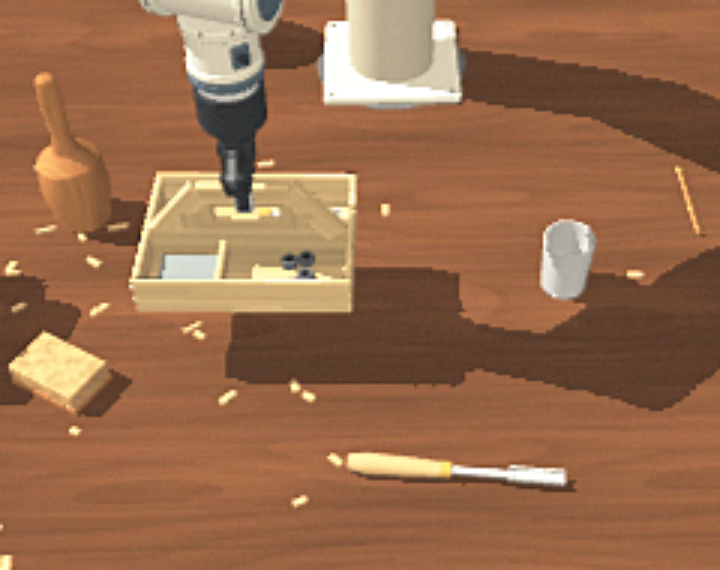

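The tote hangs level, with its lower edge running from (133,310) to (352,311). The nuts, stone and gouge are in their bays and the tumbler stands on the bench.

```bash
python3 -c "
from rig import manip
print(manip.sign_off())"
```

```text
the job is handed in; nothing more can be done
None
```

I tipped all five nuts into the tote's empty bay, stood the tumbler back upright, and handed the job in at about 33 s with the tote held level about 10 cm up; no verdict was returned.

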